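# Clear broken glass and hold a bottle guide home against fence and plate

### The job

A bottle has broken at the bottling machine: take the blue scraper block and wipe all three green glass chips off the aluminium transfer plate into the red chip pan at its open end, never touching the glass with the fingers, and then set the scraper down off the plate. Next, place the black bottle guide on the cleared plate with its upright flange against the fence and its end butted up to the stop block, and finish while still holding it there for the screws with one firm diagonal push, about 10 N back into the fence and 10 N down on the plate (never more than 60 N either way). Set things down rather than dropping them, and leave the wine bottle, the yellow knife and the grey screw box where they are.

Things in the scene. Friction and masses are not known exactly. Their poses are not given: they have to be found in the camera images.
- seat_plate: fixed aluminium transfer plate, top 25 mm above the deck. Origin at deck height under the inner corner of fence and stop block; x points at the fence, y at the stop. Clear top: x from -140 (open front edge) to 0 (fence face), y from -230 (edge at the chip pan) to 0 (stop face). Guide home: its origin at x -45, y -70, z +25 mm, same axes.
- fence: low steel bar fixed along the plate's far edge, 12 mm thick, 230 mm long, top 28 mm above the plate. Same origin and axes as the plate; its face is the plane x = 0.
- stop_block: dark steel block fixed on the plate, 60 mm (x from -70 to -10) x 26 mm (y from 0 to 26), top 20 mm above the plate. Same origin and axes as the plate; its face is the plane y = 0.
- chip_pan: red sheet-metal pan fixed on the deck against the plate's open end, 170 (x) x 120 mm (y), floor 3 mm thick, walls 22 mm high on three sides, none on its +y side towards the plate, whose top is 22 mm above the pan's floor. Origin: underside centre; axes as the plate's.
- scraper: blue block with a black rubber foot, standing upright on the deck. Foot 120 x 28 x 12 mm, blue grip above it 112 x 22 mm, 62 mm high in all, 0.16 to 0.26 kg. Origin: underside centre; x along its 120 mm length, y across its 22 mm grip thickness, z up.
- scraper_mid (a point): middle of the scraper block, 31 mm above its underside
- guide: black plastic angle standing on its foot on the deck, 0.27 to 0.45 kg. Foot 90 (x) x 140 (y) x 12 mm, half-moon notch of 40 mm radius in its front (-x) edge; upright flange along its back edge, 12 mm thick (x 33 to 45), 140 mm long, top 78 mm above the underside: Slides on plate, fence and stop with friction near 0.3. Origin: underside centre of the foot; x from notch to flange.
- guide_top (a point): top edge of the guide's flange, middle of its length: x +39, y 0, z +78 mm from the guide's origin
- chip1: green glass chip lying flat on the plate, about 33 x 28 mm and 7 mm thick, 14 g, sharp: not to be touched with the fingers. Origin: underside centre, z up.
- chip2: green glass chip lying flat on the plate, about 33 x 28 mm and 7 mm thick, 14 g, sharp: not to be touched with the fingers. Origin: underside centre, z up.
- chip3: green glass chip lying flat on the plate, about 33 x 28 mm and 7 mm thick, 14 g, sharp: not to be touched with the fingers. Origin: underside centre, z up.
- bottle: full wine bottle standing on the deck, 76 mm diameter, 290 mm high; leave it. Origin: underside centre.
- knife: yellow utility knife lying on the deck, about 165 x 22 x 14 mm; leave it. Origin: near the middle, underside; x along its length.
- screw_box: grey open box with screws on the deck, 85 x 110 x 35 mm; leave it. Origin: underside centre.
Mind the look-alikes: they are no part of the job. Several things look just like the scraper: the one meant starts nearest to the robot's base.

How it is judged:
By the outcome, as a careful person would: the job done as asked, in the order asked, and still so for the second after the job is handed in, while the arm keeps its last pose, push and grip.
It also fails if it takes over 72 s, if anything falls off the work surface, if the arm or the gripper's body presses on something with over 40 N, if the wrist force passes 120 N, or if a joint passes its speed limit or range.

### The arm

A 6-joint arm with a two-finger parallel gripper is mounted at the origin on the work surface. World frame = base frame: x ahead of the robot, y to its left, z up, the work surface at z = 0. Lengths are in m, angles in rad, forces in N, time in s.
With the tool pointing down it reaches from about 0.3 to 0.825 m from the base axis. Payload 5.4 kg.
Tool frame: the origin (TCP) lies at the very end of the fingers, on their centre line; the grasp point (between the pads) lies 19 mm behind it; z points along the fingers, x is the direction in which the jaws open and shut, and the axes are right-handed (so a half turn about z gives the same grasp; the last joint's range is limited). The gripper opens to 92 mm and grips with 3 to 60 N. Pads are 20 mm wide; open, the fingers measure 128 mm over their backs; the gripper's body (75 mm by 189 mm) begins 69 mm behind the grasp point.
Start: joints at [1.069, 0.158, 1.597, -0, 1.386, -0.21], TCP at [0.165, 0.551, 0.215] pointing down, gripper open.
Joint ranges: [-2.91, 2.91], [-0.94, 2.29], [0.18, 2.7], [-1.29, 4.43], [0.17, 2.64], [-3, 3]. Speed limits (rad/s): [2.57, 2.57, 3.14, 3.14, 3.14, 3.14].

### API

Orientations are given as a rotation vector (axis times angle).
In Python, from workcell import bot gives the robot as it stands. Calls block until the motion is done:
- bot.goto(position, orientation): joint-space move of the TCP to a pose.
- bot.line_to(position, rot=None, max_speed=0.15): straight line of the TCP; rot=None keeps the orientation; max_speed is the mean speed in m/s.
- bot.set_joints(angles): joint-space move.
- bot.set_gripper(opening, newtons=None): opening from 0.0 (shut) to 1.0 (fully open); newtons is the grip in N (None keeps the last); returns when the fingers have stopped.
- bot.hold(seconds).
- bot.inverse_kinematics(position, orientation): joint angles nearest the present ones, or None.
- bot.read_camera(name): name is "scene" or "top" or "wrist"; returns a dict with "pixels" (420x560x3 uint8, blue, green, red), "fx", "fy", "cx", "cy" (pixels), "R" (3x3) and "t" (3): a world point X has camera coordinates R X + t. Camera axes: x right, y down, z forward; pixel columns grow to the right and rows downward; lengths in m; the calibration is good to about 2 mm. A picture is of the moment at which its call begins. There is no depth.
A pose or a line that the arm cannot do raises bot.MotionError and nothing moves.
- bot.job_done(): hands the job in, once; it reports no verdict.
Readings, each from a call of its own:
- bot.current_clock(): time.
- bot.current_joints(): joint angles.
- bot.current_joint_vel(): joint speeds.
- bot.current_effort(): joint torques, N m.
- bot.current_ee_pos(): TCP position.
- bot.current_tool_rot(): TCP orientation.
- bot.current_contact_force(): force on the tool from outside, world axes, zero at the start.
- bot.current_ft_torque(): the same for the moment, N m.
- bot.current_opening(): opening from 0.0 (shut) to 1.0 (fully open).
Only numpy, scipy, OpenCV 4.12 (cv2) and the standard library are available. Lean on these libraries where they do the work, as an engineer would, in place of code of your own. Each camera call takes 0.05 s, during which the arm holds its last target. There are 200 camera calls.

## Working session

There is one attempt and no reset: what is moved stays moved. The work goes in short steps, each a Python script; the robot and the scene stay as the last script left them, time stands still between calls to the robot, and variables do not carry over. Pictures are saved under pics/ and viewed, about 8 in all and at most 12, crops included, and the job is handed in when it is done.

```bash
ls; mkdir -p pics
python3 - <<'E'
from workcell import bot
import cv2,pickle
for n in ("scene","top"):
    c=bot.read_camera(n); pickle.dump(c,open(f'pics/{n}0.pkl','wb'))
    cv2.imwrite(f'pics/{n}0.png',c["pixels"])
    print(n,c["fx"],c["fy"],c["cx"],c["cy"],(-c["R"].T@c["t"]).round(3),c["R"].round(3).tolist())
print(bot.current_clock(),bot.current_tool_rot(),bot.current_contact_force())
E
```

```text
pics
scene 407.6626757863042 407.6626757863042 273.772253635831 213.01605219056367 [ 0.992 -0.521  0.926] [[0.823, 0.568, -0.01], [0.417, -0.616, -0.668], [-0.386, 0.546, -0.744]]
top 412.9650132987529 412.9650132987529 283.7956159115626 205.20928149777495 [0.392 0.097 1.347] [[-0.025, -1.0, 0.015], [-0.992, 0.023, -0.123], [0.122, -0.018, -0.992]]
0.1 [ 2.52018772e+00  1.87449641e+00 -2.39262228e-03] [-0.47187456 -0.65782681 -0.25516444]
```

View pics/top0.png

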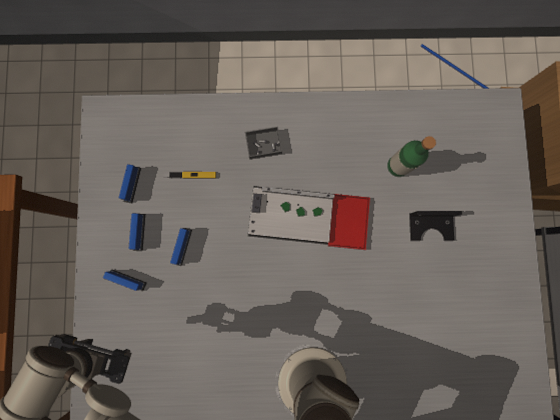

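View pics/scene0.png

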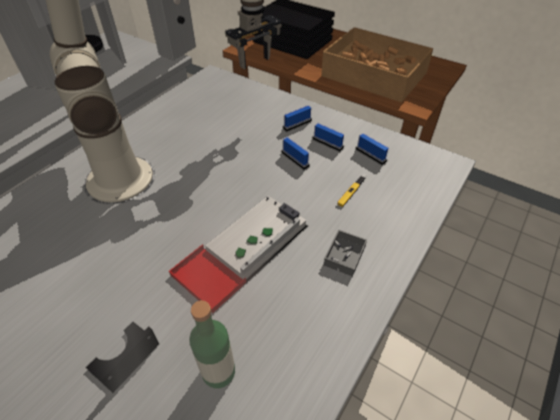

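Top view: four blue blocks at (130,183), (137,231), (181,246), (125,280). The base is at about (315,385). The plate is at (290,215), pan at (350,222), guide at (432,225). I'll measure next and confirm with a crop.

```bash
cat > h.py <<'E'
import numpy as np, cv2, pickle
from scipy.spatial.transform import Rotation as Ro
def ray(c,px,z):
    px=np.atleast_2d(px).astype(float)
    d=np.c_[(px[:,0]-c["cx"])/c["fx"],(px[:,1]-c["cy"])/c["fy"],np.ones(len(px))]@c["R"]
    o=-c["R"].T@c["t"]; return o+d*((z-o[2])/d[:,2])[:,None]
def proj(c,X):
    p=np.atleast_2d(X)@c["R"].T+c["t"]; return np.c_[p[:,0]/p[:,2]*c["fx"]+c["cx"],p[:,1]/p[:,2]*c["fy"]+c["cy"]]
def mask(c,lo,hi): return cv2.inRange(cv2.cvtColor(c["pixels"],cv2.COLOR_BGR2HSV),lo,hi)
def blobs(m,amin):
    cs=cv2.findContours(m,cv2.RETR_EXTERNAL,cv2.CHAIN_APPROX_NONE)[0]
    return sorted([k for k in cs if cv2.contourArea(k)>=amin],key=cv2.contourArea,reverse=True)
BLUE=((105,120,40),(130,255,255)); GREEN=((45,80,30),(85,255,255)); RED=((170,120,60),(180,255,255)); RED2=((0,150,60),(6,255,255))
def down(a):  # tool down, jaw (tool x) along world heading a
    x=np.array([np.cos(a),np.sin(a),0]); z=np.array([0,0,-1.]); return Ro.from_matrix(np.c_[x,np.cross(z,x),z]).as_rotvec()
E
python3 - <<'E'
from h import *
for n in ("top","scene"):
    c=pickle.load(open(f'pics/{n}0.pkl','rb'))
    print(n)
    for nm,m,z,a in (("blue",mask(c,*BLUE),.037,60),("green",mask(c,*GREEN),.03,10),("red",mask(c,*RED)|mask(c,*RED2),.012,150)):
        for k in blobs(m,a):
            r=cv2.minAreaRect(k); p=ray(c,cv2.boxPoints(r),z); mid=ray(c,r[0],z)[0]
            print(nm,np.round(r[0]),cv2.contourArea(k),mid.round(3)[:2],"base dist",np.hypot(*mid[:2]).round(3), p[:,:2].round(3).tolist() if nm!="green" else "")
c=pickle.load(open('pics/top0.pkl','rb'));I=c["pixels"]
a=cv2.resize(I[160:295,100:205],None,fx=4,fy=4,interpolation=cv2.INTER_CUBIC)
b=cv2.resize(I[180:255,245:380],None,fx=2.8,fy=2.8,interpolation=cv2.INTER_CUBIC)
g=cv2.resize(I[200:250,400:480],None,fx=4,fy=4,interpolation=cv2.INTER_CUBIC)
o=np.zeros((540,800,3),np.uint8); o[:a.shape[0],:420]=a; o[:b.shape[0],422:800]=b[:,:378]; o[300:500,450:770]=g
cv2.imwrite('pics/crop1.png',o)
E
```

```text
top
blue [121. 280.] 228.0 [0.331 0.585] base dist 0.672 [[0.341, 0.642], [0.364, 0.633], [0.322, 0.529], [0.299, 0.537]]
blue [179. 246.] 208.0 [0.432 0.408] base dist 0.594 [[0.382, 0.434], [0.49, 0.403], [0.483, 0.382], [0.376, 0.413]]
blue [134. 231.] 208.0 [0.481 0.548] base dist 0.73 [[0.428, 0.564], [0.538, 0.557], [0.536, 0.533], [0.425, 0.54]]
blue [126. 182.] 201.5 [0.641 0.575] base dist 0.861 [[0.588, 0.599], [0.7, 0.584], [0.694, 0.551], [0.582, 0.566]]
blue [453.  66.] 109.0 [ 1.011 -0.507] base dist 1.131 [[1.085, -0.401], [1.093, -0.406], [0.937, -0.612], [0.93, -0.607]]
green [413. 154.] 488.0 [ 0.713 -0.353] base dist 0.796 
green [317. 211.] 40.0 [ 0.533 -0.034] base dist 0.534 
green [286. 206.] 38.5 [0.553 0.067] base dist 0.557 
green [300. 211.] 36.0 [0.534 0.022] base dist 0.535 
green [392. 170.] 14.5 [ 0.664 -0.282] base dist 0.721 
red [349. 221.] 1796.0 [ 0.499 -0.137] base dist 0.518 [[0.423, -0.065], [0.591, -0.089], [0.576, -0.21], [0.408, -0.185]]
scene
blue [372. 147.] 347.0 [0.638 0.57 ] base dist 0.855 [[0.584, 0.548], [0.574, 0.618], [0.69, 0.591], [0.697, 0.525]]
blue [329. 135.] 321.5 [0.482 0.544] base dist 0.727 [[0.432, 0.513], [0.412, 0.582], [0.531, 0.575], [0.547, 0.509]]
blue [295. 151.] 304.5 [0.431 0.404] base dist 0.591 [[0.37, 0.395], [0.362, 0.452], [0.49, 0.413], [0.495, 0.36]]
blue [297. 116.] 275.0 [0.328 0.578] base dist 0.665 [[0.28, 0.546], [0.326, 0.661], [0.376, 0.61], [0.33, 0.499]]
green [267. 232.] 35.0 [0.552 0.067] base dist 0.556 
green [240. 252.] 32.5 [ 0.534 -0.033] base dist 0.535 
green [252. 240.] 30.0 [0.534 0.019] base dist 0.535 
red [203. 278.] 1746.0 [ 0.496 -0.146] base dist 0.518 [[0.407, -0.183], [0.408, -0.068], [0.583, -0.111], [0.574, -0.215]]
```

View pics/crop1.png

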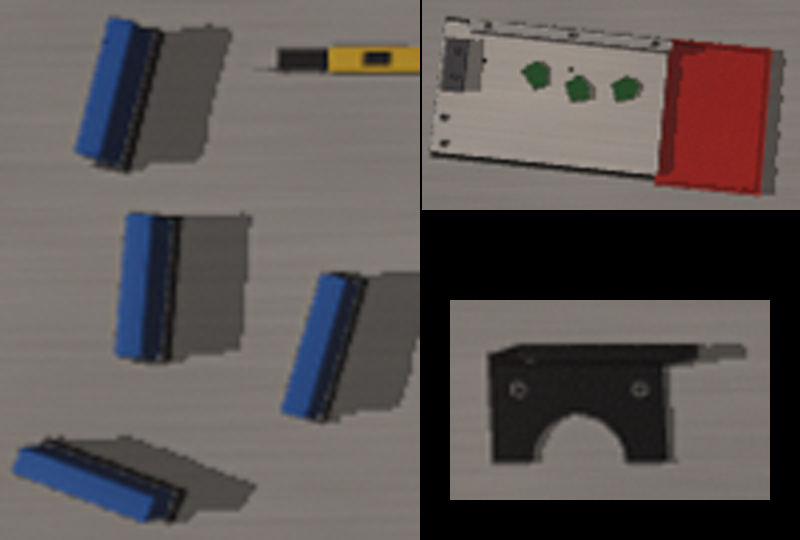

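Blocks in the top view: (126,182) at 0.86 m from the base, (134,231) at 0.73 m, (121,280) at 0.67 m and (179,246) at 0.59 m. Both cameras agree that (179,246) is nearest, and the crop confirms it is a blue block with a black foot. Next I'll take close wrist looks at the plate and the scraper.

Run:
```python
from h import *
from workcell import bot
def snap(n):
    c=bot.read_camera("wrist"); pickle.dump(c,open(f'pics/{n}.pkl','wb')); cv2.imwrite(f'pics/{n}.png',c["pixels"])
    print(n,bot.current_clock(),c["fx"],(-c["R"].T@c["t"]).round(3),c["R"].round(2).tolist(),bot.current_joints())
bot.goto([0.50,0.03,0.33],down(np.radians(82))); snap("wplate")
bot.goto([0.432,0.36,0.2],down(np.radians(74))); snap("wscr")
a=cv2.imread('pics/wplate.png');b=cv2.imread('pics/wscr.png')
cv2.imwrite('pics/w1.png',np.vstack([cv2.resize(a,(400,300)),cv2.resize(b,(400,300))]))
```

```text
wplate 2.4 352.377278383327 [0.419 0.041 0.5  ] [[0.14, 0.99, 0.0], [0.95, -0.13, 0.29], [0.28, -0.04, -0.96]] [-1.80495869e-01 -8.83530820e-02  1.62561658e+00  1.56577505e-04
  1.60467746e+00 -1.61279915e+00]
wscr 3.8 352.377278383327 [0.354 0.382 0.371] [[0.28, 0.96, 0.0], [0.92, -0.27, 0.29], [0.28, -0.08, -0.96]] [ 4.78154379e-01  1.36330007e-01  1.64938893e+00 -3.51513310e-04
  1.35457618e+00 -8.12033516e-01]
```

View pics/w1.png

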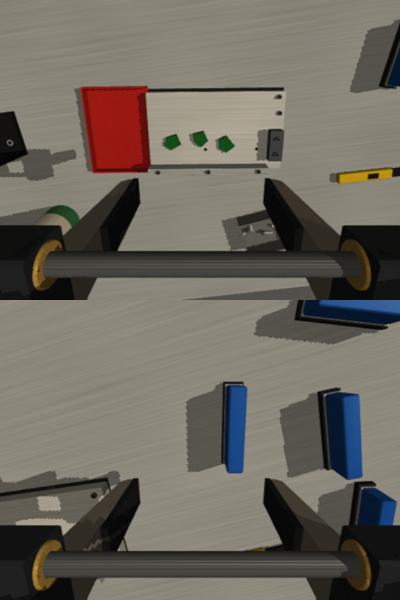

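The plate view (shown at 0.71 scale) has the pan at (113,128), chips at (172,142), (200,138) and (225,143), stop at (275,145) and fence along row 165. The scraper view shows the target at (235,427).

Run:
```python
from h import *
c=pickle.load(open('pics/wscr.pkl','rb'))
print("expect px",proj(c,[[0.432,0.406,0.05]]))
hsv=cv2.cvtColor(c["pixels"],cv2.COLOR_BGR2HSV)
ks=blobs(mask(c,*BLUE),300)
k=min(ks,key=lambda k:np.linalg.norm(np.array(cv2.minAreaRect(k)[0])-proj(c,[[0.432,0.406,0.05]])[0]))
m=np.zeros(hsv.shape[:2],np.uint8);cv2.drawContours(m,[k],-1,255,-1)
t=blobs(cv2.bitwise_and(m,((hsv[...,2]>120)*255).astype(np.uint8)),100)[0]
p=ray(c,cv2.boxPoints(cv2.minAreaRect(t)),.062)[:,:2]; print("V",np.percentile(hsv[m>0][:,2],[5,25,50,75,95]))
print("top rect",p.round(4).tolist(),"sides",np.linalg.norm(p-np.roll(p,-1,0),axis=1).round(4),"centre",p.mean(0).round(4))
# pan axes + rectified plate view
c=pickle.load(open('pics/wplate.pkl','rb'))
th=np.radians(-8);ex=np.array([np.cos(th),np.sin(th)]);ey=np.array([-ex[1],ex[0]])
P0=np.array([0.5,0.02]) # rectified ref, 2.5px/mm ; col=+y, row=+x
def W(u,v): return np.r_[P0+ex*u+ey*v,.025]
co=[(-.1,-.16),(-.1,.16),(.1,.16),(.1,-.16)]
H=cv2.getPerspectiveTransform(proj(c,[W(*q) for q in co]).astype(np.float32),np.float32([((v+.16)*2500,(u+.1)*2500) for u,v in co]))
cv2.imwrite('pics/rect.png',cv2.warpPerspective(c["pixels"],H,(800,500)))
for k in blobs(mask(c,*GREEN),60):
    M=cv2.moments(k);q=ray(c,[M['m10']/M['m00'],M['m01']/M['m00']],.03)[0];
    print("chip?",q.round(4),"uv",((q[:2]-P0)@ex).round(4),((q[:2]-P0)@ey).round(4))
```

```text
expect px [[330.05368738 182.69929878]]
V [ 44.  117.5 132.  135.  137. ]
top rect [[0.4793, 0.3818], [0.3758, 0.413], [0.3816, 0.4302], [0.4858, 0.4008]] sides [0.1081 0.0182 0.1082 0.0201] centre [0.4306 0.4064]
chip? [ 0.6547 -0.2796  0.03  ] uv 0.1949 -0.2751
chip? [ 0.5318 -0.0311  0.03  ] uv 0.0386 -0.0462
chip? [0.5504 0.0704 0.03  ] uv 0.0429 0.0569
chip? [0.5325 0.0228 0.03  ] uv 0.0318 0.0073
```

View pics/rect.png

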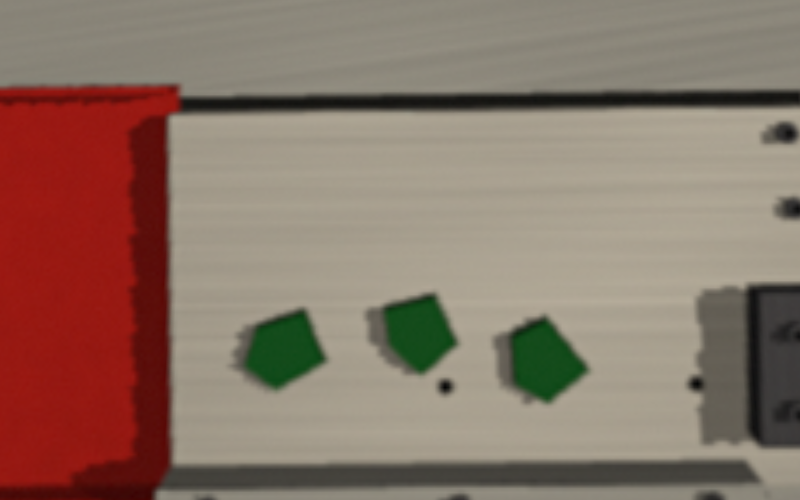

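Rectified at 2.5 px/mm: the front edge runs at row 113→106, the fence foot at row ~461 and the stop face at col 748. The clear top measures 142 x 231 mm against 140 x 230 given. So the plate origin is (0.6022, 0.1462) at yaw -7.36°. The scraper top measures 108x19 mm at (0.4306, 0.4064). Next I pick it up.

```bash
cat >> h.py <<'E'
TH=np.radians(-7.36); O=np.array([0.6022,0.1462])
EX=np.array([np.cos(TH),np.sin(TH)]); EY=np.array([-EX[1],EX[0]])
def PL(x,y,z): return np.r_[O+EX*x+EY*y,z]     # plate coords (m) -> world
def inpl(p): d=np.asarray(p)[:2]-O; return np.array([d@EX,d@EY,p[2]])
E
python3 - <<'E'
from h import *
from workcell import bot
r=down(np.radians(73.7))
bot.goto([.431,.406,.12],r); bot.line_to([.431,.406,.032],max_speed=.12)
bot.set_gripper(0.0,35); print("op",bot.current_opening(),bot.current_contact_force())
bot.line_to([.431,.406,.15],max_speed=.2); bot.hold(.2); print("lift",bot.current_opening(),bot.current_contact_force(),bot.current_clock())
r2=down(TH+np.pi/2)
bot.goto(PL(-.066,-.040,.13),r2)
bot.line_to(PL(-.066,-.040,.066),max_speed=.12)
c=bot.read_camera("wrist");cv2.imwrite('pics/hover.png',c["pixels"]); pickle.dump(c,open('pics/hover.pkl','wb'))
c=bot.read_camera("scene");I=cv2.resize(c["pixels"][180:300,160:320],None,fx=3.5,fy=3.5)
cv2.imwrite('pics/hover2.png',np.hstack([I,np.zeros((420,10,3),np.uint8)])); print(bot.current_clock(),inpl(bot.current_ee_pos()),bot.current_contact_force())
E
```

```text
op 0.2375614247779068 [-0.66015825  0.67681205 -0.06525408]
lift 0.23797109865486588 [ 0.76041513  0.20501648 -1.65953064] 7.1417
9.1 [-0.06497598 -0.03970769  0.0672303 ] [-0.50391264  0.00493527 -0.77404673]
```

View pics/hover2.png

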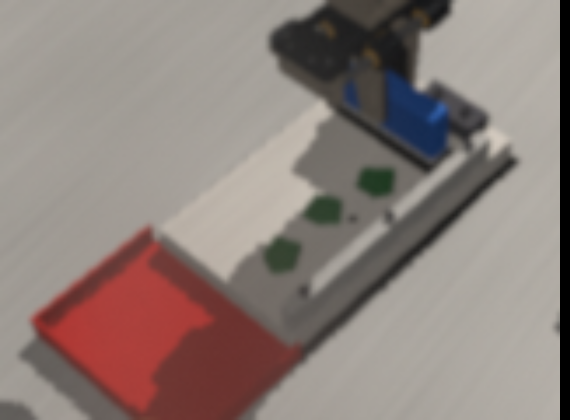

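The scraper is held square, behind all three chips and clear of the fence. Now I lower it to contact and sweep.

Run:
```python
from h import *
from workcell import bot
bot.hold(.2); f0=bot.current_contact_force(); z=.060
bot.line_to(PL(-.066,-.040,z),max_speed=.05)
while z>.053:
    bot.hold(.1); f=bot.current_contact_force()
    print(z,inpl(bot.current_ee_pos()).round(4),(f-f0).round(2))
    if f[2]-f0[2]>1.5: break
    z-=.001; bot.line_to(PL(-.066,-.040,z),max_speed=.05)
bot.line_to(PL(-.066,-.236,z),max_speed=.09)
bot.hold(.3); print(inpl(bot.current_ee_pos()).round(4),(bot.current_contact_force()-f0).round(2),bot.current_clock())
bot.line_to(PL(-.066,-.236,.13),max_speed=.2)
bot.goto([.36,-.16,.15],down(TH+np.pi/2))
c=bot.read_camera("scene");a=cv2.resize(c["pixels"][190:320,150:320],None,fx=3,fy=3); cv2.imwrite('pics/after_scene.png',a)
c=bot.read_camera("top");b=cv2.resize(c["pixels"][170:270,235:385],None,fx=2.6,fy=2.6)
pickle.dump(c,open('pics/top1.pkl','wb'))
o=np.zeros((660,510,3),np.uint8);o[:390,:510]=a;o[395:655,:390]=b;cv2.imwrite('pics/after.png',cv2.resize(o,(460,595)));print(bot.current_clock())
```

```text
0.06 [-0.0661 -0.04    0.0598] [0.15 0.8  0.9 ]
0.059 [-0.066  -0.04    0.0591] [1.46 0.52 1.28]
0.057999999999999996 [-0.066 -0.04   0.058] [0.24 1.16 0.98]
0.056999999999999995 [-0.066  -0.04    0.0569] [0.53 0.94 0.46]
0.055999999999999994 [-0.0659 -0.04    0.0569] [-2.61  1.27  7.47]
[-0.0652 -0.2362  0.0569] [0.74 4.01 9.9 ] 13.6917
15.0167
```

View pics/after.png

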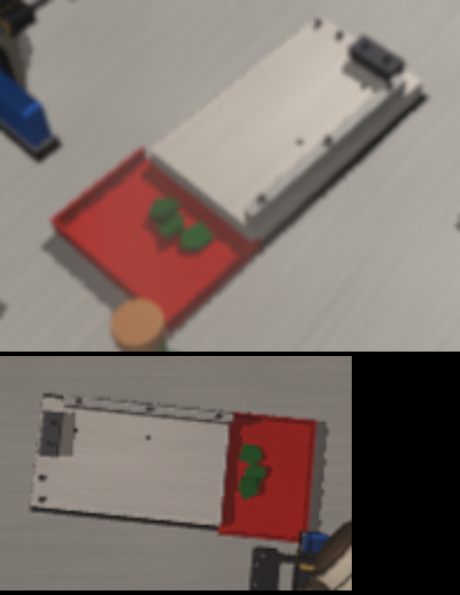

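All three chips lie in the pan at about (165,208), (170,223) and (196,237), and the plate is clear. Next I set the scraper down on the free deck and look at the guide.

Run:
```python
from h import *
from workcell import bot
r=down(TH+np.pi/2); p=np.array([.34,-.27,0])
bot.goto(p+[0,0,.15],r); bot.line_to(p+[0,0,.036],max_speed=.15); bot.hold(.15); f0=bot.current_contact_force()
for z in (.034,.033,.032,.031,.030):
    bot.line_to(p+[0,0,z],max_speed=.04); bot.hold(.1); f=bot.current_contact_force()-f0; print(z,f.round(2))
    if f[2]>2.: break
bot.set_gripper(1.0); bot.line_to(p+[0,0,.18],max_speed=.2)
bot.goto([.45,-.40,.30],down(0))
c=bot.read_camera("wrist");pickle.dump(c,open('pics/wg.pkl','wb'));cv2.imwrite('pics/wg.png',c["pixels"])
print(bot.current_clock(),(-c["R"].T@c["t"]).round(3),c["R"].round(2).tolist())
```

```text
0.034 [ 0.54 -1.3   0.44]
0.033 [ 1.12 -0.17  0.66]
0.032 [ 0.51 -1.54  0.17]
0.031 [-3.06  2.78  9.95]
21.3667 [ 0.449 -0.319  0.469] [[1.0, 0.0, -0.0], [0.0, -0.96, 0.28], [-0.0, -0.28, -0.96]]
```

View pics/wg.png

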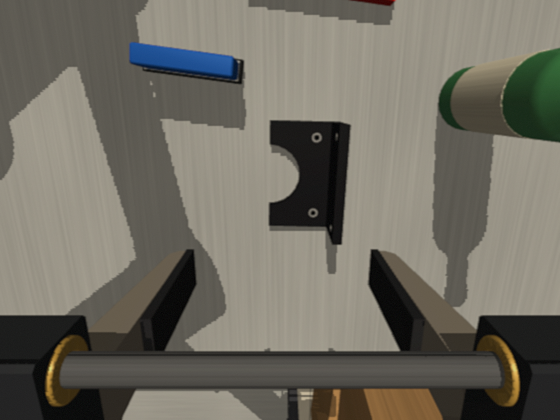

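The scraper stands upright at (187,62). The guide's front corners are at (270,121) and (270,226), and its flange top outer corners are near (349,124) and (342,243).

Run:
```python
from h import *
c=pickle.load(open('pics/wg.pkl','rb'))
g=cv2.cvtColor(c["pixels"],cv2.COLOR_BGR2GRAY)
m=((g<50)*255).astype(np.uint8); m[:100]=0;m[250:]=0;m[:,:240]=0;m[:,380:]=0
k=blobs(m,500)[0]; a=cv2.approxPolyDP(k,3,True)[:,0]; print(a.tolist())
s=k[:,0]
def ext(d): return s[np.argmax(s@np.array(d))]
tr,br,tl,bl=ext((1,-1)),ext((1,1.)),ext((-1,-1)),ext((-1,1))
print(tr,br,tl,bl)
T=ray(c,[tr,br],.078)[:,:2]; F=ray(c,[tl,bl],.012)[:,:2]
print("flange outer top",T.round(4).tolist(),"len",np.linalg.norm(T[0]-T[1]).round(4)); print("front",F.round(4).tolist(),np.linalg.norm(F[0]-F[1]).round(4))
for P in (T,F): d=P[0]-P[1]; print("heading y deg",np.degrees(np.arctan2(d[1],d[0])).round(2))
print("depth",np.linalg.norm(T.mean(0)-F.mean(0)).round(4))
t=pickle.load(open('pics/top0.pkl','rb')); 
for r_ in range(195,250,1): pass
```

```text
[[271, 121], [271, 143], [293, 155], [300, 178], [288, 197], [270, 203], [270, 224], [325, 226], [332, 243], [340, 243], [349, 125]]
[349 125] [340 243] [271 121] [270 224]
flange outer top [[0.521, -0.3375], [0.5178, -0.474]] len 0.1366
front [[0.4348, -0.3358], [0.4323, -0.4724]] 0.1366
heading y deg 88.64
heading y deg 88.95
depth 0.0859
```

Run:
```python
from h import *
from workcell import bot
y=np.radians(-1.2); g=np.array([.5155,-.4055,0])
bot.goto(g+[0,0,.15],down(y)); bot.line_to(g+[0,0,.042],max_speed=.12)
print(bot.current_contact_force().round(2)); bot.set_gripper(0.,50); print("op",bot.current_opening()*92)
bot.line_to(g+[0,0,.19],max_speed=.15); bot.hold(.2); print("lift",bot.current_opening()*92,bot.current_contact_force().round(2),bot.current_ft_torque().round(2),bot.current_clock())
r=down(TH)
bot.goto([.42,-.33,.19],down(y)); bot.goto([.45,-.1,.19],r); bot.goto(PL(-.016,-.080,.15),r)
bot.line_to(PL(-.016,-.080,.080),max_speed=.12); bot.hold(.2)
print(inpl(bot.current_ee_pos()).round(4),bot.current_contact_force().round(2),bot.current_clock())
c=bot.read_camera("scene");a=cv2.resize(c["pixels"][170:310,160:330],None,fx=3.2,fy=3.2,interpolation=cv2.INTER_CUBIC); cv2.imwrite('pics/gh.png',a)
```

```text
[ 0.85 -0.62 -0.09]
op 11.67172109360484
lift 11.569399524656287 [-0.02 -0.53 -3.05] [-0.07  0.01 -0.04] 25.6333
[-0.0152 -0.08    0.0811] [ 0.12  0.95 -2.34] 28.9167
```

View pics/gh.png

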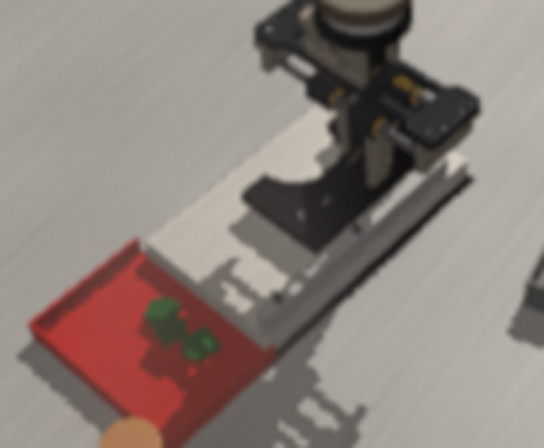

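The guide is held level above the cleared plate, flange on the fence side and clear of stop and fence. Next come guarded moves: down, into the fence, into the stop, then the diagonal push.

```bash
cat >> h.py <<'E'
def F(bot,n=4):
    fs=[]
    for _ in range(n): bot.hold(.04); fs.append(bot.current_contact_force())
    f=np.mean(fs,0); return np.array([f[:2]@EX,f[:2]@EY,f[2]])
E
python3 - <<'E'
from h import *
from workcell import bot
f0=F(bot,8); print("f0",f0.round(2)); t=np.array([-.016,-.080,.071])
def go(t,v=.03): bot.line_to(PL(*t),max_speed=v)
def guarded(i,step,lim,n):
    for _ in range(n):
        t[i]+=step; go(t); f=F(bot,3)-f0
        if abs(f[i])>lim: print("axis",i,"contact",t.round(4),inpl(bot.current_ee_pos()).round(4),f.round(2)); return
    print("NO contact",i,t,f)
go(t,.06); guarded(2,-.001,2.5,9)
guarded(0,.0015,4,14)
guarded(1,.0015,5,14)
print(bot.current_clock(),(F(bot,6)-f0).round(2))
E
```

```text
f0 [-0.12 -0.07 -3.08]
axis 2 contact [-0.016 -0.08   0.066] [-0.0157 -0.08    0.067 ] [-2.94 -0.86  8.74]
axis 0 contact [-0.0055 -0.08    0.066 ] [-0.0058 -0.0799  0.067 ] [-5.45 -0.15 11.04]
axis 1 contact [-0.0055 -0.0755  0.066 ] [-0.0058 -0.0766  0.067 ] [-5.66 -5.14 12.11]
35.225 [-5.46 -5.15 11.99]
```

The 5 N along y equals plate plus fence friction, and the TCP was still moving, so this is not the stop yet. I'll lighten the down load and continue, judging by stall.

Run:
```python
from h import *
from workcell import bot
f0=np.array([-.12,-.07,-3.08]); t=np.array([-.0058,-.0755,.0669])
def go(v=.03): bot.line_to(PL(*t),max_speed=v)
go(); print((F(bot,3)-f0).round(2))
for _ in range(12):
    t[1]+=.0015; go(); f=F(bot,2)-f0; p=inpl(bot.current_ee_pos()); print(t[1].round(4),p.round(4),f.round(2))
    if f[1]<-7: break
print(bot.current_clock())
```

```text
[-2.41 -2.44  5.93]
-0.074 [-0.0058 -0.074   0.067 ] [-3.2  -2.84  7.17]
-0.0725 [-0.0058 -0.0724  0.067 ] [-3.23 -2.18  8.  ]
-0.071 [-0.0058 -0.071   0.067 ] [-3.55 -3.1   7.98]
-0.0695 [-0.0058 -0.07    0.067 ] [-4.18 -4.83  7.99]
-0.068 [-0.0058 -0.0698  0.0671] [-4.72 -9.04  9.4 ]
37.5167
```

The stop was met at TCP y = -69.9 mm, and the fence at x = -5.8 mm; nominal is -70 and -6. Now the diagonal push.

Run:
```python
from h import *
from workcell import bot
f0=np.array([-.12,-.07,-3.08]); t=np.array([-.0058,-.0692,.0669])
goal=np.array([-10.5,-3.5,11.5]); 
for i in range(7):
    bot.line_to(PL(*t),max_speed=.03); bot.hold(.2); f=F(bot,6)-f0; p=inpl(bot.current_ee_pos())
    print(t.round(5),p.round(4),f.round(2)); e=goal-f
    if abs(e[0])<.8 and abs(e[2])<1 and abs(e[1])<2 : break
    d=-e/6000; t+=np.clip(d,-.001,.001)
bot.hold(.8); print((F(bot,8)-f0).round(2),inpl(bot.current_ee_pos()).round(4),bot.current_opening()*92,bot.current_clock())
o=[]
for n,(r0,r1,c0,c1) in (("scene",(170,310,160,330)),("top",(170,260,235,385))):
    c=bot.read_camera(n);pickle.dump(c,open(f'pics/{n}F.pkl','wb'));a=c["pixels"][r0:r1,c0:c1]; o.append(cv2.resize(a,(480,int(480*a.shape[0]/a.shape[1])),interpolation=cv2.INTER_CUBIC)[:300 if n=="top" else 400])
I=np.vstack(o); cv2.imwrite('pics/final.png',cv2.resize(I,None,fx=.86,fy=.86) if I.shape[0]>590 else I)
w=bot.read_camera("wrist");cv2.imwrite('pics/finalw.png',w["pixels"]);pickle.dump(w,open('pics/finalw.pkl','wb'))
```

```text
[-0.0058 -0.0692  0.0669] [-0.0058 -0.07    0.067 ] [-3.8  -6.17  8.73]
[-0.0048  -0.06964  0.06644] [-0.0058 -0.07    0.067 ] [-8.31 -5.04 14.13]
[-0.00444 -0.0699   0.06688] [-0.0057 -0.07    0.067 ] [-8.33 -3.59 12.69]
[-0.00407 -0.06992  0.06707] [-0.0057 -0.07    0.067 ] [-8.79 -3.86 12.64]
[-0.00379 -0.06997  0.06727] [-0.0057 -0.07    0.067 ] [-8.69 -3.68 11.66]
[-0.00349 -0.07001  0.06729] [-0.0057 -0.07    0.067 ] [-9.74 -3.37 12.86]
[-0.00336 -0.06998  0.06752] [-0.0057 -0.07    0.067 ] [-9.89 -3.6  11.43]
[-9.93 -3.27 11.82] [-0.0057 -0.07    0.067 ] 11.924445607656448 43.55
```

View pics/final.png

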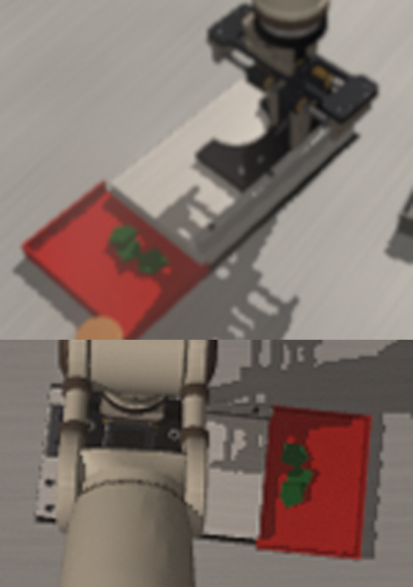

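View pics/finalw.png

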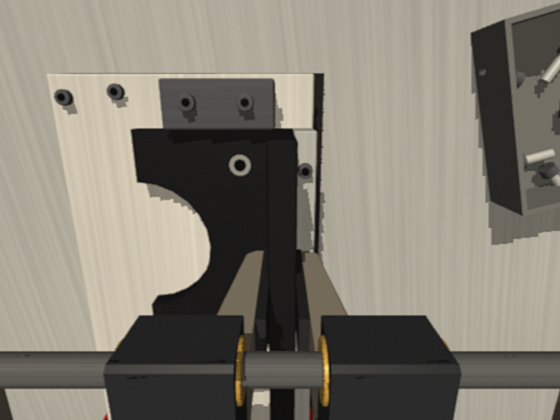

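The final views show the guide's end flat against the stop at (218,128), its flange against the fence at (297,200), and the three chips in the pan. Contact is steady at 10 N into the fence and 12 N down. I'm handing in.

Run:
```python
from h import *
from workcell import bot
print((F(bot,4)-np.array([-.12,-.07,-3.08])).round(2),bot.current_clock()); bot.job_done()
```

```text
[-10.09  -3.14  11.92] 43.8667
the job is handed in; nothing more can be done
```

I wiped all three chips into the red pan and set the scraper upright on the deck. The guide is seated against the fence and stop, held under the diagonal push. I handed the job in at 43.9 s; it reports no verdict.

**Last checks**
- **Chips and plate:** the pictures show all three chips in the pan and, after the sweep, a clear plate. The fingertips stayed about 30 mm above the plate, and the chips are 7 mm thick.
- **Guide position:** contact came at fence -5.7 mm and stop -70.0 mm, against the nominal -6 and -70. The wrist view shows the guide's end flush with the stop.
- **Push:** 10.1 N into the fence and 3.1 N against the stop. The down force on the plate is 11.9 N, about 3 N of which is the guide's own weight.

**Disagreements**
- **False stop contact:** the first reading along the plate was only friction, about 6.6 mm short of the stop. I lightened the load and continued until the guide really stalled against the stop.
- **Grip opening:** it read 11.9 mm under the push, against 11.6 mm when the guide was lifted. That could be slight give at the pads.
- **Not checked at the end:** I never reached for the bottle, knife or screw box, but I did not measure them again. After setting the scraper down I saw it in only one picture, before the guide was lifted.

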